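# Unstack the culture dishes onto their reading stands

## Robot

A 7-joint arm with a two-finger parallel gripper is mounted at the origin on the work surface. World frame = base frame: x ahead of the robot, y to its left, z up, the work surface at z = 0. Lengths are in m, angles in degrees, forces in N, time in s.
With the tool pointing down it reaches from about 0.425 to 0.875 m from the base axis. Payload 4.7 kg.
Tool frame: the origin (TCP) lies between the finger pads; the fingertips stand manip.tip_extent ahead of it and the grasp point (between the pads) lies 5 mm behind it (manip.tip_extent is the distance from the TCP to the fingertips, in m); z points along the fingers, y is the line along which they close (so a half turn about z gives the same grasp; the last joint's range is limited). The gripper opens to 87 mm and grips with 3 to 60 N. Pads are 19 mm wide; open, the fingers measure 117 mm over their backs; the gripper's body (75 mm by 190 mm) begins 51 mm behind the grasp point.
Start: joints at [-64.567, 18.392, -4.016, 83.108, 1.295, 78.541, -3.26], TCP at [0.271, 0.591, 0.237] pointing down, gripper open.
Joint ranges: [-163.93, 163.93], [-17.29, 119.83], [-79.2, 71.16], [3.27, 140.29], [-89.18, 269.18], [5.43, 117.66], [-154.24, 154.24]. Speed limits (degrees/s): [147.25, 147.25, 180, 180, 180, 180, 180].

## Interface

Orientations are given as a 3x3 rotation matrix whose columns are the frame's x, y, z axes.
In Python, from rig import manip, viewer, job_done gives the robot as it stands.
- The arm moves only by the tool arm_command, never from a script. Its argument "steps" is a list of rows, each a list of 6 numbers: the shift along the tool's x, y, z in mm, then the turn, a rotation vector about the tool's x, y, z in rad. A call has 1 to 10 rows; each row is the pose to reach, as a shift and turn from the pose commanded when the call began, along the tool's axes at that moment; what a row does not reach only later rows make up. A row lasts 1/8 s, in which the tool goes at most 62.5 mm and 10.7 degrees, less where a joint would pass 70% of its speed; a pose out of reach is approached as far as the arm can. A call with a gripper value outside its range is refused whole. "claw" is the opening in per cent of the stroke, from 0 (shut) to 100 (fully open), set as the call begins (left out, the last holds). The fingers move at their own pace and stop on an object; "grip_force" is the grip in N (left out, the last holds). Time passes only in rows, so rows that repeat a pose let the fingers close. It gives the time, the measured TCP pose, the force, the opening and the grip force at its end, in the units of the state.
- manip.read_state(): the state, without advancing time (a new reading comes with each control period).
- viewer.capture(name): name is "scene" or "top"; returns a dict with "color" (480x640x3 uint8, blue, green, red), "fx", "fy", "cx", "cy" (pixels), "k1" (the pictures are not rectified: a ray, as slopes to the right and down, at radius r is drawn at 1 + k1 r^2 times it, then the intrinsics apply), "world_from_camera" (4x4, takes a point from camera to world coordinates). Camera axes: x right, y up, looking along -z (the intrinsics and any distortion apply to the point x, -y, -z); pixel columns grow to the right and rows downward; lengths in m; the calibration is good to about 2 mm. A picture is of the moment at which its call begins. There is no depth.
- job_done(): hands the job in; it is judged then, once.
The state is a dict: "time_s": time; "qpos": joint angles; "dq": joint speeds; "tau": joint torques, N m; "tcp_pos": TCP position; "eef_rot": TCP orientation; "force": force on the tool from outside, world axes, zero at the start; "ft_torque": the same for the moment, N m; "width": finger opening in m; "gripper_force": force on a finger pad.
Only numpy, scipy, OpenCV 4.12 (cv2) and the standard library are available. Lean on these libraries where they do the work, as an engineer would, in place of code of your own. Each camera call takes 0.05 s, during which the arm holds its last target. There are 200 camera calls.

## Task

Set each of the four culture dishes in the middle of the reading stand whose rim has the colour of its medium: three are stacked on one another, and the blue one is jammed under the lips at the foot of the feed chute, where it can only be lifted out once it has been slid back up the slope. Keep every dish right way up and roughly level all the time, set it down gently without dropping it, and do not disturb the brown bottle; at the end every dish lies flat on its own stand, let go.

Things in the scene. Friction and masses are not known exactly. Their poses are not given: they have to be found in the camera images.
- red_dish: loose flat round lidded culture dish, 64 mm across and 16 mm high, filled with red medium, about 60 g; at the start it stands on the bench at the bottom of the stack of three. Plain cylinder. Origin: centre of its underside; z is its axis and points up.
- yellow_dish: loose flat round lidded culture dish, 49 mm across and 16 mm high, filled with yellow medium, about 40 g; at the start it is the middle one of the stack, on the red dish, up to 7 mm off its centre. Plain cylinder. Origin: centre of its underside; z is its axis and points up.
- green_dish: loose flat round lidded culture dish, 34 mm across and 16 mm high, filled with green medium, about 25 g; at the start it is the top one of the stack, on the yellow dish, up to 7 mm off its centre. Plain cylinder. Origin: centre of its underside; z is its axis and points up.
- blue_dish: loose flat round lidded culture dish, 49 mm across and 16 mm high, filled with blue medium, about 40 g; at the start jammed at the chute's foot, tilted with its floor; its lower rim is bare between the stop pins, to push or grip along the chute from above. Slid 20 mm or more up the slope it is clear of the lips; friction holds it there. Plain cylinder. Origin: centre of its underside; z is its axis and points up.
- red_stand: fixed round stand, a disc 76 mm across and 8 mm high, with a red rim and a white middle carrying a small red dot; its flat top is 8 mm above the bench. Origin: centre of its underside, on the bench; z up.
- yellow_stand: fixed round stand, a disc 76 mm across and 8 mm high, with a yellow rim and a white middle carrying a small yellow dot; its flat top is 8 mm above the bench. Origin: centre of its underside, on the bench; z up.
- green_stand: fixed round stand, a disc 76 mm across and 8 mm high, with a green rim and a white middle carrying a small green dot; its flat top is 8 mm above the bench. Origin: centre of its underside, on the bench; z up.
- blue_stand: fixed round stand, a disc 76 mm across and 8 mm high, with a blue rim and a white middle carrying a small blue dot; its flat top is 8 mm above the bench. Origin: centre of its underside, on the bench; z up.
- chute: fixed aluminium feed chute, 60 mm wide. Origin: its centre, on the bench, z up. Its flat floor rises 10 degrees towards its +x: 34 mm above the bench at x=0, ends at x=-79 (foot) and +94 mm. Two yellow lips at the foot, 40 mm apart, reach 30 mm up the slope, 18.5 to 21.5 mm above the floor, over the dish's sides. Stop pins at the foot leave 34 mm open between them. Farther up: side rails 5 mm high.
- bottle: bystander: brown bottle with a black cap, 56 mm across and 110 mm high, about 300 g, standing loose on the bench. Origin: centre of its underside, z up.
There are look-alikes about, which are no part of the job. What is shaped like the red_dish but turquoise is not meant.

How it is judged (in metres and radians):
At the end, for the whole second after the job is handed in: Each dish (red, yellow, green, blue) lies flat (within 0.1 rad) and at rest on the top of the stand of its own colour, its centre within 12 mm of the stand's centre, and is released (horizontal distance between red_dish and red_stand below 0.012 m and z of red_dish in the frame of red_stand between 0.005 and 0.011 m and angle between each of red_dish, yellow_dish, green_dish, blue_dish's own z axis and vertical below 0.1 rad and linear speed of each of red_dish, yellow_dish, green_dish, blue_dish below 0.02 m/s and horizontal distance between yellow_dish and yellow_stand below 0.012 m and z of yellow_dish in the frame of yellow_stand between 0.005 and 0.011 m and horizontal distance between green_dish and green_stand below 0.012 m and z of green_dish in the frame of green_stand between 0.005 and 0.011 m and horizontal distance between blue_dish and blue_stand below 0.012 m and z of blue_dish in the frame of blue_stand between 0.005 and 0.011 m); the robot touches nothing.
It fails at once if a dish is tipped more than 0.6 rad (34 degrees) from level (angle between any of red_dish, yellow_dish, green_dish, blue_dish's own z axis and vertical above 0.6 rad).
It fails at once if a dish is dropped or thrown: it moves faster than 0.8 m/s while the fingers do not touch it (a fall of about 33 mm) ((linear speed of red_dish above 0.8 m/s and contact force between the fingers and red_dish below 0.05 N) or (linear speed of yellow_dish above 0.8 m/s and contact force between the fingers and yellow_dish below 0.05 N) or (linear speed of green_dish above 0.8 m/s and contact force between the fingers and green_dish below 0.05 N) or (linear speed of blue_dish above 0.8 m/s and contact force between the fingers and blue_dish below 0.05 N)).
It fails at once if the brown bottle is shifted by more than 20 mm or tipped (distance of bottle from where it was at the start of the episode above 0.02 m or angle between bottle's own z axis and vertical above 0.3 rad).
It also fails if it takes over 118 s, if anything falls off the work surface, if the arm or the gripper's body presses on something with over 40 N, if the wrist force passes 120 N, or if a joint passes its speed limit or range.

## Working session

There is one attempt and no reset: what is moved stays moved. The work goes in short steps, Python scripts to look and compute and a tool call to move; the robot and the scene stay as the last step left them, time stands still between calls to the robot, and variables do not carry over. Pictures are saved under pics/ and viewed, at most 14 in all, crops included, and the job is handed in when it is done.

Besides the shell and the picture viewer there is one more tool, called after "Request:" as name(argument=value, ...) on one line, values as JSON. arm_command: Moves the arm, as the interface text tells. Its arguments: {"type":"object","properties":{"steps":{"type":"array","items":{"type":"array","items":{"type":"number"}}},"claw":{"type":"number"},"grip_force":{"type":"number"}},"required":["steps"]}

```bash
mkdir -p pics; ls
python3 - <<'E'
from rig import manip, viewer
import cv2,numpy as np
s=manip.read_state()
print({k:np.round(v,3).tolist() for k,v in s.items()}, manip.tip_extent)
for n in("scene","top"):
    c=viewer.capture(n); cv2.imwrite(f"pics/{n}0.png",c["color"])
    print(n,c["fx"],c["cx"],c["cy"],c["k1"],np.round(c["world_from_camera"],3).tolist())
E
```

```text
pics
{'time_s': 0.0, 'qpos': [-64.567, 18.44, -4.019, 83.173, 1.294, 78.544, -3.261], 'dq': [-0.047, -0.014, 0.097, 0.007, -0.014, 0.103, 0.048], 'tau': [0.0, -49.129, -0.404, -31.253, -0.064, 0.044, 0.0], 'tcp_pos': [0.271, 0.59, 0.235], 'eef_rot': [[-0.909, 0.417, -0.001], [0.417, 0.909, -0.002], [-0.0, -0.002, -1.0]], 'force': [0.589, -0.081, 0.319], 'ft_torque': [-0.021, -0.024, 0.002], 'gripper_force': 0.0, 'width': 0.087} 0.014
scene 592.2246850417305 318.7703991190787 237.15134207291342 -0.04310190622406383 [[0.327, -0.788, 0.522, 1.182], [0.945, 0.269, -0.186, -0.227], [0.006, 0.554, 0.833, 1.142], [0.0, 0.0, 0.0, 1.0]]
top 525.400889395816 319.1768222365299 235.9731576699002 -0.08434081102749393 [[0.007, 0.998, -0.056, 0.435], [-0.999, 0.005, -0.034, 0.005], [-0.033, 0.056, 0.998, 0.958], [0.0, 0.0, 0.0, 1.0]]
```

View pics/scene0.png

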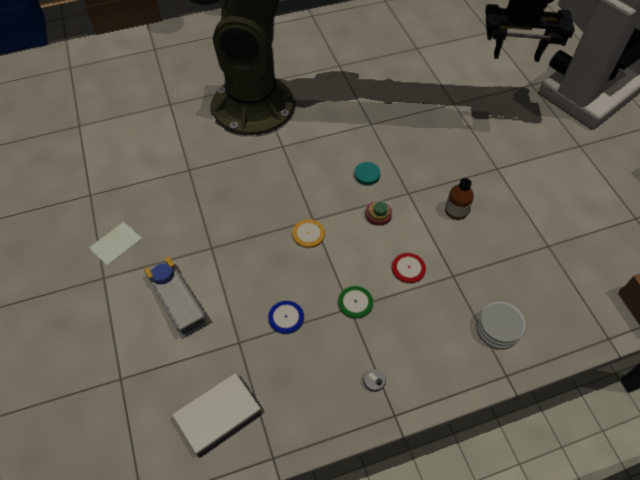

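View pics/top0.png

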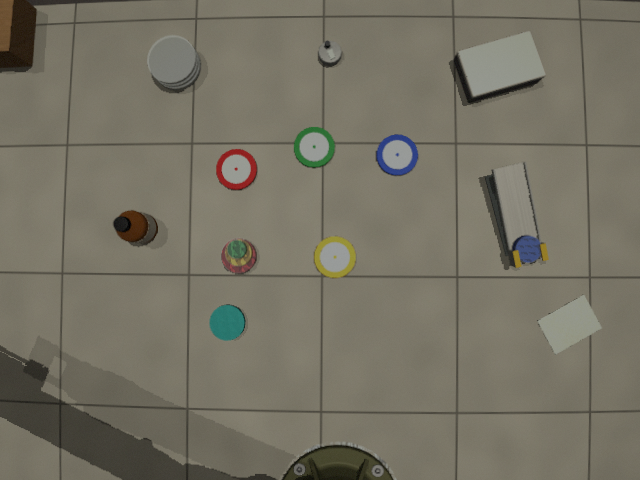

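The top picture shows these candidates:
- **Stack:** (239,256).
- **Look-alike:** the turquoise dish at (228,322), not wanted.
- **Stands:** red (236,169), green (314,147), blue (397,155), yellow (335,257).
- **Blue dish:** (527,250), at the chute foot, with the chute running up to (508,165).
- **Bottle:** (133,226).

Next I'll check the choice in one close crop.

```bash
cat > h.py <<'E'
import cv2,numpy as np
from rig import manip, viewer
def ray(c,u,v):
    K=np.array([[c["fx"],0,c["cx"]],[0,c["fy"],c["cy"]],[0,0,1]])
    p=cv2.undistortPoints(np.array([[[u,v]]],float),K,np.array([c["k1"],0,0,0,0]))[0,0]
    W=np.array(c["world_from_camera"]); return W[:3,3],W[:3,:3]@np.array([p[0],-p[1],-1])
def pt(c,u,v,z):
    o,d=ray(c,u,v); return o+d*(z-o[2])/d[2]
def px(c,P):
    W=np.linalg.inv(np.array(c["world_from_camera"])); q=W[:3,:3]@np.asarray(P,float)+W[:3,3]
    s=np.array([q[0],-q[1]])/-q[2]; s=s*(1+c["k1"]*(s@s)); return s*[c["fx"],c["fy"]]+[c["cx"],c["cy"]]
def crop(c,u,v,w,h,k):
    return cv2.resize(c["color"][v:v+h,u:u+w],None,fx=k,fy=k,interpolation=cv2.INTER_CUBIC)
def blob(c,mask,box):
    u,v,w,h=box; m=mask[v:v+h,u:u+w].astype(np.uint8); n,l,st,ce=cv2.connectedComponentsWithStats(m)
    i=1+np.argmax(st[1:,4]); cs,_=cv2.findContours((l==i).astype(np.uint8),cv2.RETR_EXTERNAL,cv2.CHAIN_APPROX_NONE)
    (x,y),r,_=cv2.fitEllipse(cs[0]); return x+u,y+v,r
E
python3 - <<'E'
from h import *
t=viewer.capture("top"); s=viewer.capture("scene")
a=crop(t,205,225,70,50,5.7)[:285,:399]; b=crop(t,475,150,80,130,4.6)
d=crop(s,355,190,50,50,6); e=crop(s,135,245,80,95,5)
H=590; out=np.zeros((600,800,3),np.uint8)
for im,x,y in((a,0,0),(d,0,290),(b,410,0)):
    h=min(im.shape[0],600-y);w=min(im.shape[1],800-x); out[y:y+h,x:x+w]=im[:h,:w]
cv2.imwrite("pics/crop1.png",out); cv2.imwrite("pics/crop2.png",e)
for n,c in(("t",t),("s",s)):
    hsv=cv2.cvtColor(c["color"],cv2.COLOR_BGR2HSV); sat=(hsv[...,1]>140)&(hsv[...,2]>60)
    bx={"t":dict(red=(212,145,48,48),green=(290,123,48,48),blue=(373,131,48,48),yellow=(311,233,48,48)),
        "s":dict(red=(388,248,42,38),green=(334,282,42,38),blue=(264,297,44,40),yellow=(288,216,42,35))}[n]
    for k,v in bx.items():
        u,w,r=blob(c,sat,v); print(n,k,round(u,1),round(w,1),np.round(r,1),np.round(pt(c,u,w,0.008),4))
W=t
print("bottle",pt(t,150,229,0),"turq",pt(t,228,322,.016))
E
```

```text
t red 236.1 169.0 [39.3 40. ] [0.6106 0.1911 0.008 ]
t green 313.7 146.8 [38.7 39.1] [0.6517 0.0483 0.008 ]
t blue 396.7 154.6 [39.2 39.8] [ 0.6376 -0.1035  0.008 ]
t yellow 334.2 256.8 [40.2 40.3] [0.4503 0.0095 0.008 ]
s red 408.4 267.4 [28.2 33.4] [0.6126 0.1892 0.008 ]
s green 355.2 301.4 [29.  32.9] [0.6534 0.0464 0.008 ]
s blue 285.6 316.7 [31.4 34.2] [ 0.6397 -0.1058  0.008 ]
s yellow 308.1 232.9 [26.9 31.8] [0.4524 0.007  0.008 ]
bottle [0.49975762 0.35321217 0.        ] turq [0.33159043 0.19982968 0.016     ]
```

View pics/crop1.png

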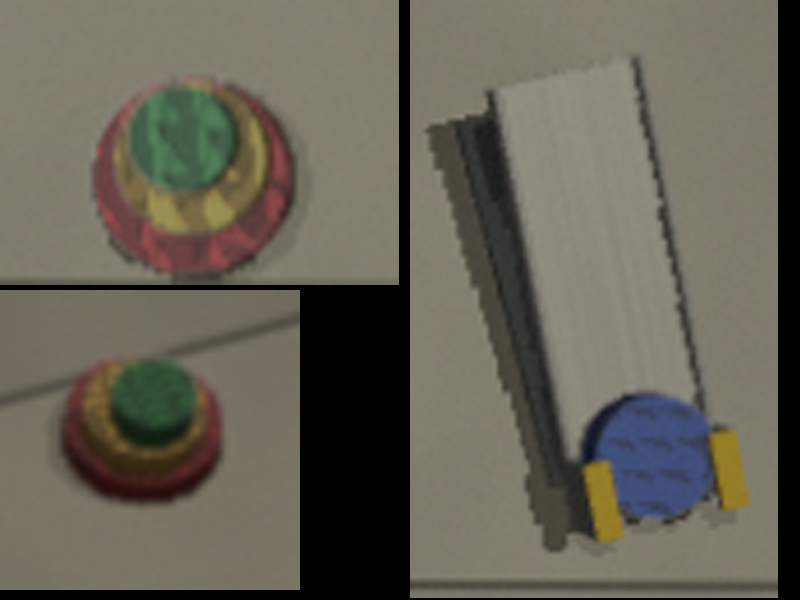

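View pics/crop2.png

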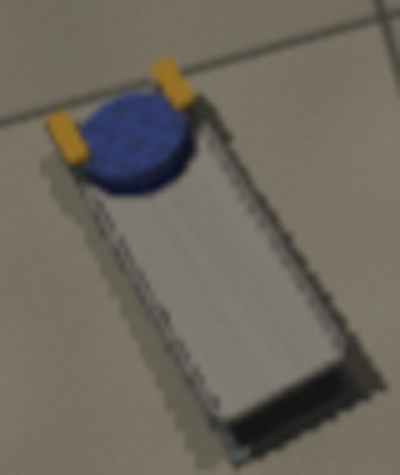

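Run:
```python
from h import *
t=viewer.capture("top"); s=viewer.capture("scene")
for n,a,b,z in(("green",(237.1,249.2),(380.8,207.5),.048),("yellow",(238.5,252.5),(379,210.8),.032),("red",(239,256),(378.7,213),.016)):
    print(n,np.round(pt(t,*a,z),4),np.round(pt(s,*b,z),4))
f=lambda x,y:((x-410)/4.6+475,y/4.6+150)
A=pt(t,*f(490,92),.055);B=pt(t,*f(636,58),.055);L=pt(t,*f(603,502),.044);R=pt(t,*f(729,470),.044);D=pt(t,*f(650,456),.040)
g=lambda x,y:(x/5+135,y/5+245)
D2=pt(s,*g(133,140),.040);L2=pt(s,*g(174,84),.044);R2=pt(s,*g(68,138),.044);A2=pt(s,*g(208,108),.044)
E1=pt(s,*g(345,350),.0506);E2=pt(s,*g(222,415),.0506)
print("top",A,B,L,R,"dish",D);print("scene lips",L2,R2,"dish",D2,"end",E1,E2)
print(np.linalg.norm(A-B),np.linalg.norm(L-R),np.linalg.norm(L2-R2))
U=(A+B)/2;F=(L+R)/2;d=U-F;print("mid",U,F,"dir",np.degrees(np.arctan2(d[1],d[0])),np.hypot(*d[:2]))
d=(E1+E2)/2-(L2+R2)/2;print("scene dir",np.degrees(np.arctan2(d[1],d[0])),np.hypot(*d[:2]))
```

```text
green [0.4618 0.179  0.048 ] [0.4653 0.1792 0.048 ]
yellow [0.4565 0.1794 0.032 ] [0.4623 0.1775 0.032 ]
red [0.4505 0.1814 0.016 ] [0.4576 0.1803 0.016 ]
top [ 0.60155152 -0.26429508  0.055     ] [ 0.61507563 -0.32034773  0.055     ] [ 0.44746116 -0.30858856  0.044     ] [ 0.45976401 -0.35720897  0.044     ] dish [ 0.46507296 -0.32828755  0.04      ]
scene lips [ 0.45062676 -0.30842646  0.044     ] [ 0.46273768 -0.3569412   0.044     ] dish [ 0.47013642 -0.33098987  0.04      ] end [ 0.602891   -0.26662463  0.0506    ] [ 0.61529773 -0.32015198  0.0506    ]
0.05766108463638006 0.050152816240664616 0.05000355159766471
mid [ 0.60831357 -0.29232141  0.055     ] [ 0.45361258 -0.33289876  0.044     ] dir 14.697336218380375 0.15993410669150282
scene dir 14.45737980712176 0.15739631880285193
```

The crops confirm the green-yellow-red stack and the blue dish under the yellow lips. The chute axis runs at yaw 14.6°, so I'll use tool yaw 14.6° throughout, with the fingers closing along the chute.

```bash
cat >> h.py <<'E'
def plan(p,tilt=0,yaw=14.6):
    """delta (mm, rotvec) in current tool axes to TCP p, closing axis at yaw, tool tilted about its x (deg)"""
    from scipy.spatial.transform import Rotation as Ro
    s=manip.read_state(); R=np.array(s["eef_rot"]); a=np.radians(yaw); y=np.array([np.cos(a),np.sin(a),0]); z=np.array([0,0,-1.])
    T=np.column_stack([np.cross(y,z),y,z])@Ro.from_euler("x",tilt,degrees=True).as_matrix()
    print("d",np.round(R.T@(np.array(p)-s["tcp_pos"])*1000,1),"rot",np.round(Ro.from_matrix(R.T@T).as_rotvec(),3))
E
python3 -c "
from h import *
plan((.4635,.179,.12))"
```

```text
d [-346.7 -293.9  116.4] rot [-0.001  0.     0.886]
```

Request:
arm_command(steps=[[-35,-29,10,0,0,0.09],[-70,-59,20,0,0,0.18],[-105,-88,30,0,0,0.27],[-140,-118,42,0,0,0.36],[-175,-147,55,0,0,0.45],[-210,-177,68,0,0,0.54],[-245,-206,80,0,0,0.63],[-280,-235,92,0,0,0.72],[-315,-265,104,0,0,0.81],[-347,-294,116,0,0,0.886]], claw=100, grip_force=10)

```text
time_s: 1.55
tcp_pos: [0.4645, 0.1776, 0.1205]
eef_rot: [[-0.249, 0.968, 0.001], [0.968, 0.249, 0.0], [0.0, 0.001, -1.0]]
force: [0.5, -0.1, -0.2]
width: 0.087
gripper_force: 0.0
```

```bash
python3 -c "
from h import *
plan((.4635,.179,.0495))
s=viewer.capture('scene');t=viewer.capture('top')
a=cv2.resize(s['color'][150:270,320:440],(400,400));b=cv2.resize(t['color'][190:310,180:300],(400,400))
cv2.imwrite('pics/c3.png',np.hstack([a,b]))"
```

```text
d [ 1.6 -0.7 71. ] rot [ 0.001 -0.    -0.003]
```

View pics/c3.png

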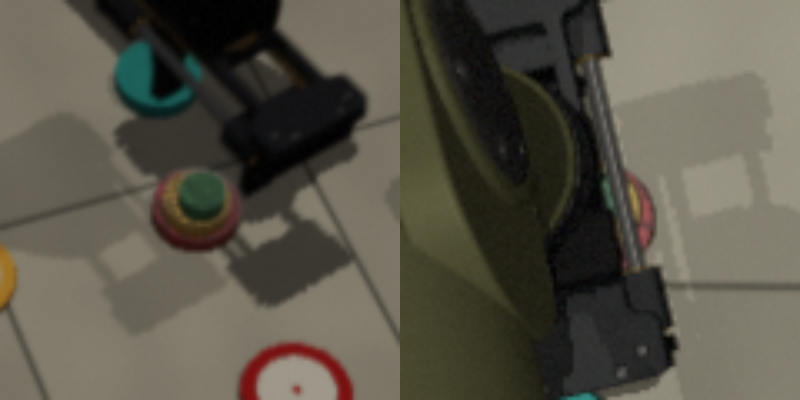

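The gripper hangs above the stack, which is undisturbed (scene crop around (195,200)). I'm descending onto green.

Request:
arm_command(steps=[[1.6,-0.7,12,0,0,0],[1.6,-0.7,30,0,0,0],[1.6,-0.7,48,0,0,0],[1.6,-0.7,60,0,0,0],[1.6,-0.7,67,0,0,0],[1.6,-0.7,71,0,0,0],[1.6,-0.7,71,0,0,0]])

```text
time_s: 2.52
tcp_pos: [0.4629, 0.1806, 0.0497]
eef_rot: [[-0.252, 0.968, 0.0], [0.968, 0.252, 0.0], [0.0, 0.0, -1.0]]
force: [-0.2, 0.2, -0.4]
width: 0.0872
gripper_force: 0.0
```

Request:
arm_command(steps=[[0,0,0,0,0,0],[0,0,0,0,0,0],[0,0,0,0,0,0],[0,0,0,0,0,0],[0,0,0,0,0,0],[0,0,0,0,0,0]], claw=20, grip_force=8)

```text
time_s: 3.28
tcp_pos: [0.4628, 0.1804, 0.0496]
eef_rot: [[-0.252, 0.968, 0.0], [0.968, 0.252, 0.0], [0.0, 0.0, -1.0]]
force: [-0.2, 0.6, -0.1]
width: 0.0348
gripper_force: 0.0
```

Request:
arm_command(steps=[[0,0,0,0,0,0],[0,0,0,0,0,0],[0,0,0,0,0,0],[0,0,-4,0,0,0],[0,0,-15,0,0,0],[0,0,-35,0,0,0],[0,0,-50,0,0,0]], claw=10)

```text
time_s: 4.15
tcp_pos: [0.4632, 0.1806, 0.1011]
eef_rot: [[-0.252, 0.968, 0.001], [0.968, 0.252, 0.001], [0.0, 0.001, -1.0]]
force: [0.5, -0.2, -0.2]
width: 0.0332
gripper_force: 8.0
```

```bash
python3 -c "
from h import *
plan((.6526,.0474,.0975)); plan((.6526,.0474,.0285))"
```

```text
d [-176.7  149.6    3.8] rot [ 0.001 -0.     0.   ]
d [-176.7  149.5   72.8] rot [ 0.001 -0.     0.   ]
```

Request:
arm_command(steps=[[-10,9,0,0,0,0],[-32,27,0,0,0,0],[-56,48,0,0,0,0],[-80,68,0,0,0,0],[-104,88,0,0,0,0],[-128,108,0,0,0,0],[-150,127,0,0,0,0],[-167,142,5,0,0,0],[-176.7,149.6,20,0,0,0],[-176.7,149.6,40,0,0,0]])

```text
time_s: 5.4
tcp_pos: [0.6522, 0.046, 0.0579]
eef_rot: [[-0.251, 0.968, -0.0], [0.968, 0.251, -0.001], [-0.001, -0.001, -1.0]]
force: [-0.0, -0.3, -0.4]
width: 0.0335
gripper_force: 8.0
```

```bash
python3 -c "
from h import *
plan((.6526,.0474,.0262))"
```

```text
d [ 1.3  0.7 31.7] rot [-0.001  0.001 -0.001]
```

Request:
arm_command(steps=[[1,0.5,12,0,0,0],[1,0.5,22,0,0,0],[1,0.5,28,0,0,0],[1,0.5,31.5,0,0,0],[1,0.5,31.5,0,0,0]])

```text
time_s: 6.02
tcp_pos: [0.6524, 0.0484, 0.0283]
eef_rot: [[-0.252, 0.968, 0.0], [0.968, 0.252, 0.0], [0.0, 0.0, -1.0]]
force: [0.3, -0.0, -1.1]
width: 0.0339
gripper_force: 8.0
```

Request:
arm_command(steps=[[0,0,0,0,0,0],[0,0,0,0,0,0],[0,0,0,0,0,0],[0,0,-5,0,0,0],[0,0,-25,0,0,0],[0,0,-50,0,0,0],[0,0,-75,0,0,0]], claw=100)

```text
time_s: 6.9
tcp_pos: [0.6528, 0.0482, 0.1055]
eef_rot: [[-0.252, 0.968, 0.002], [0.968, 0.252, 0.0], [-0.0, 0.002, -1.0]]
force: [0.1, -0.4, -0.0]
width: 0.0861
gripper_force: 0.0
```

```bash
python3 -c "
from h import *
plan((.459,.179,.10))
s=viewer.capture('scene');t=viewer.capture('top')
a=cv2.resize(s['color'][190:240,350:400],(400,400),interpolation=2);b=cv2.resize(s['color'][270:330,320:380],(400,400),interpolation=2)
cv2.imwrite('pics/c4.png',np.hstack([a,b]))"
```

```text
d [ 175.4 -154.6    5.2] rot [0.002 0.    0.   ]
```

View pics/c4.png

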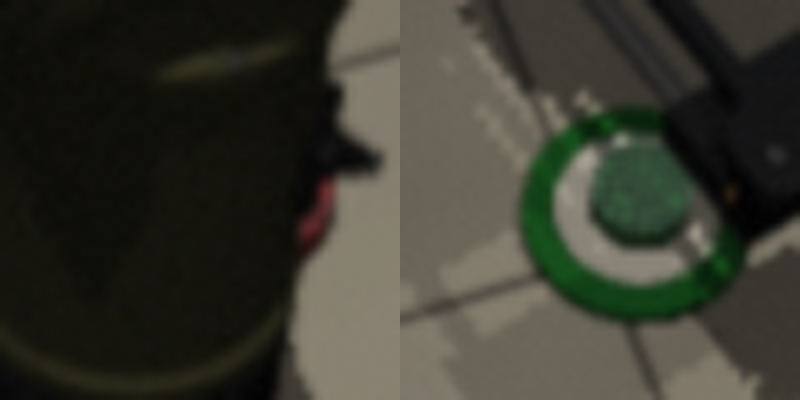

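Green sits centred on its stand (right crop, (640,190)). Next is yellow.

Request:
arm_command(steps=[[20,-18,0,0,0,0],[55,-48,0,0,0,0],[90,-79,0,0,0,0],[125,-110,0,0,0,0],[155,-137,2,0,0,0],[175,-154.6,5,0,0,0],[175,-154.6,5,0,0,0]])

```text
time_s: 7.88
tcp_pos: [0.4568, 0.18, 0.098]
eef_rot: [[-0.256, 0.967, -0.001], [0.967, 0.256, 0.001], [0.001, -0.001, -1.0]]
force: [-0.2, 0.8, 0.3]
width: 0.0869
gripper_force: 0.0
```

```bash
python3 -c "
from h import *
plan((.459,.179,.0335))
s=viewer.capture('scene')
a=cv2.resize(s['color'][190:240,350:400],(500,500),interpolation=2)
cv2.imwrite('pics/c5.png',a)"
```

```text
d [-1.5  1.9 64.5] rot [-0.001 -0.001  0.004]
```

View pics/c5.png

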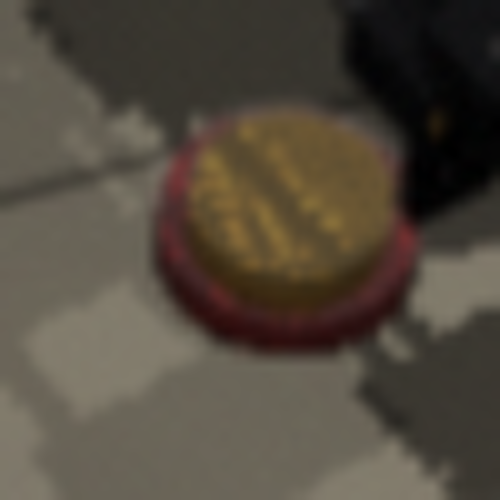

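Yellow is intact on red, with its top centre at scene pixel (379.3,209.5), which agrees with (.459,.179).

Request:
arm_command(steps=[[-1.5,1,12,0,0,0],[-1.5,1,30,0,0,0],[-1.5,1,48,0,0,0],[-1.5,1,58,0,0,0],[-1.5,1,64,0,0,0],[-1.5,1,64,0,0,0]])

```text
time_s: 8.68
tcp_pos: [0.46, 0.1771, 0.0338]
eef_rot: [[-0.252, 0.968, -0.0], [0.968, 0.252, -0.0], [-0.0, -0.0, -1.0]]
force: [-0.4, 0.8, 0.4]
width: 0.0871
gripper_force: 0.0
```

Request:
arm_command(steps=[[0,0,0,0,0,0],[0,0,0,0,0,0],[0,0,0,0,0,0],[0,0,0,0,0,0],[0,0,0,0,0,0],[0,0,0,0,0,0],[0,0,0,0,0,0]], claw=30)

```text
time_s: 9.55
tcp_pos: [0.4598, 0.1774, 0.0341]
eef_rot: [[-0.252, 0.968, -0.0], [0.968, 0.252, 0.0], [0.0, -0.0, -1.0]]
force: [-1.2, 0.3, 2.0]
width: 0.0483
gripper_force: 8.0
```

Request:
arm_command(steps=[[0,0,-4,0,0,0],[0,0,-15,0,0,0],[0,0,-32,0,0,0],[0,0,-45,0,0,0],[0,0,-45,0,0,0]])

```text
time_s: 10.18
tcp_pos: [0.4611, 0.178, 0.0808]
eef_rot: [[-0.252, 0.968, 0.003], [0.968, 0.252, 0.002], [0.001, 0.003, -1.0]]
force: [-0.2, 0.5, -1.4]
width: 0.0482
gripper_force: 8.0
```

```bash
python3 -c "
from h import *
plan((.4514,.008,.027)); print(manip.read_state()['width'])"
```

```text
d [-162.1  -52.4   53.5] rot [ 0.003 -0.001  0.   ]
0.04822175327264011
```

Request:
arm_command(steps=[[-8,-2,0,0,0,0],[-28,-9,0,0,0,0],[-56,-18,0,0,0,0],[-84,-27,0,0,0,0],[-112,-36,0,0,0,0],[-138,-45,2,0,0,0],[-155,-50,8,0,0,0],[-162,-52.4,20,0,0,0],[-162,-52.4,32,0,0,0],[-162,-52.4,36,0,0,0]])

```text
time_s: 11.42
tcp_pos: [0.449, 0.0078, 0.0417]
eef_rot: [[-0.253, 0.967, -0.002], [0.967, 0.253, -0.0], [0.0, -0.002, -1.0]]
force: [-0.1, 0.0, -0.2]
width: 0.0488
gripper_force: 8.0
```

```bash
python3 -c "
from h import *
plan((.4514,.008,.0265)); print(manip.read_state()['width'])"
```

```text
d [-0.4  2.4 15.2] rot [-0.002 -0.     0.001]
0.048834832528361766
```

Request:
arm_command(steps=[[0,1.5,8,0,0,0],[0,1.5,13,0,0,0],[0,1.5,15.5,0,0,0],[0,1.5,15.5,0,0,0],[0,1.5,15.5,0,0,0]])

```text
time_s: 12.05
tcp_pos: [0.4517, 0.0079, 0.0278]
eef_rot: [[-0.252, 0.968, 0.001], [0.968, 0.252, 0.0], [0.0, 0.001, -1.0]]
force: [-0.0, 0.5, -0.5]
width: 0.0486
gripper_force: 8.0
```

Within 2 mm of contact, so I'm lowering 1 mm more and releasing.

Request:
arm_command(steps=[[0,0,1,0,0,0],[0,0,1,0,0,0]])

```text
time_s: 12.3
tcp_pos: [0.4515, 0.0078, 0.0266]
eef_rot: [[-0.252, 0.968, 0.0], [0.968, 0.252, 0.0], [0.0, 0.0, -1.0]]
force: [0.9, -0.0, -0.1]
width: 0.0489
gripper_force: 8.0
```

Request:
arm_command(steps=[[0,0,0,0,0,0],[0,0,0,0,0,0],[0,0,0,0,0,0],[0,0,-5,0,0,0],[0,0,-25,0,0,0],[0,0,-50,0,0,0],[0,0,-50,0,0,0]], claw=100)

```text
time_s: 13.18
tcp_pos: [0.4533, 0.008, 0.0785]
eef_rot: [[-0.252, 0.968, 0.004], [0.968, 0.252, 0.001], [0.0, 0.005, -1.0]]
force: [-0.3, -0.3, 0.3]
width: 0.0868
gripper_force: 0.0
```

```bash
python3 -c "
from h import *
plan((.455,.181,.075))
s=viewer.capture('scene')
a=cv2.resize(s['color'][190:240,350:400],(400,400),interpolation=2);b=cv2.resize(s['color'][200:260,278:338],(400,400),interpolation=2)
cv2.imwrite('pics/c6.png',np.hstack([a,b]))"
```

```text
d [166.9  45.3   3.7] rot [ 0.005 -0.     0.   ]
```

View pics/c6.png

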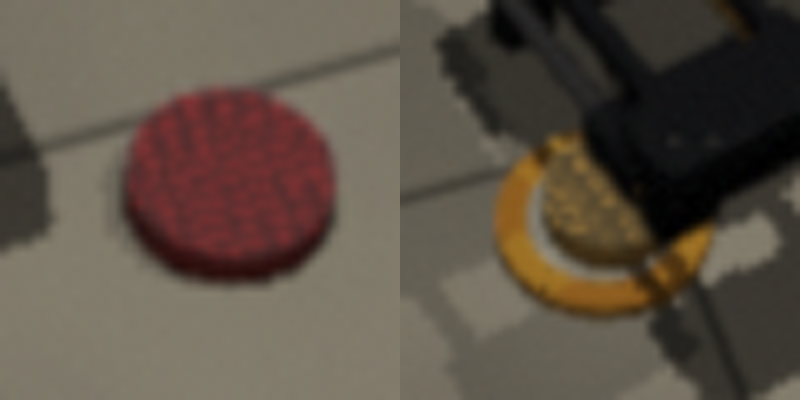

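Yellow is on its stand (right crop, (600,200)). Red stands alone with its top centre at scene pixel (378.8,211.9), so I'll take it at about (.454,.181).

Request:
arm_command(steps=[[20,5,0,0,0,0],[55,15,0,0,0,0],[90,25,0,0,0,0],[125,34,0,0,0,0],[152,41,0,0,0,0],[167,45,3,0,0,0],[167,45,20,0,0,0],[167,45,30,0,0,0],[167,45,30,0,0,0]])

```text
time_s: 14.35
tcp_pos: [0.452, 0.1788, 0.045]
eef_rot: [[-0.25, 0.968, -0.003], [0.968, 0.25, -0.002], [-0.001, -0.003, -1.0]]
force: [-0.4, 0.0, -0.1]
width: 0.087
gripper_force: 0.0
```

```bash
python3 -c "
from h import *
plan((.454,.181,.019))"
```

```text
d [ 1.6  2.6 26. ] rot [-0.003  0.001 -0.002]
```

Request:
arm_command(steps=[[1.5,2,10,0,0,0],[1.5,2,18,0,0,0],[1.5,2,24,0,0,0],[1.5,2,26,0,0,0],[1.5,2,26,0,0,0]])

```text
time_s: 14.98
tcp_pos: [0.4545, 0.1827, 0.0205]
eef_rot: [[-0.252, 0.968, -0.0], [0.968, 0.252, -0.0], [-0.0, -0.0, -1.0]]
force: [0.1, 0.1, 0.5]
width: 0.0872
gripper_force: 0.0
```

Request:
arm_command(steps=[[0,0,0,0,0,0],[0,0,0,0,0,0],[0,0,0,0,0,0],[0,0,0,0,0,0],[0,0,0,0,0,0]], claw=50, grip_force=10)

```text
time_s: 15.6
tcp_pos: [0.4544, 0.1827, 0.0207]
eef_rot: [[-0.252, 0.968, -0.0], [0.968, 0.252, 0.0], [0.0, -0.0, -1.0]]
force: [-1.0, -0.6, 2.0]
width: 0.0635
gripper_force: 10.0
```

Request:
arm_command(steps=[[0,0,-4,0,0,0],[0,0,-15,0,0,0],[0,0,-32,0,0,0],[0,0,-45,0,0,0],[0,0,-45,0,0,0],[0,0,-45,0,0,0]])

```text
time_s: 16.35
tcp_pos: [0.4543, 0.1827, 0.0655]
eef_rot: [[-0.252, 0.968, -0.0], [0.968, 0.252, 0.0], [0.0, -0.0, -1.0]]
force: [0.3, -0.2, -1.5]
width: 0.0638
gripper_force: 10.0
```

```bash
python3 -c "
from h import *
plan((.6116,.190,.0295)); print(manip.read_state()['width'])"
```

```text
d [-32.6 154.   36. ] rot [-0. -0.  0.]
0.06375393767074146
```

Request:
arm_command(steps=[[-2,8,0,0,0,0],[-6,28,0,0,0,0],[-12,55,0,0,0,0],[-18,82,0,0,0,0],[-24,110,0,0,0,0],[-28,135,2,0,0,0],[-32,150,8,0,0,0],[-32.5,154,18,0,0,0],[-32.5,154,26,0,0,0],[-32.5,154,28,0,0,0]])

```text
time_s: 17.6
tcp_pos: [0.6102, 0.19, 0.0364]
eef_rot: [[-0.253, 0.968, -0.002], [0.968, 0.253, -0.001], [0.0, -0.002, -1.0]]
force: [0.4, 0.4, -0.9]
width: 0.0636
gripper_force: 10.0
```

Request:
arm_command(steps=[[0,0,3,0,0,0],[0,0,5,0,0,0],[0,0,5,0,0,0],[0,0,5,0,0,0]])

```text
time_s: 18.1
tcp_pos: [0.6118, 0.1902, 0.0328]
eef_rot: [[-0.252, 0.968, 0.0], [0.968, 0.252, 0.0], [0.0, 0.0, -1.0]]
force: [0.7, -0.4, -0.1]
width: 0.0637
gripper_force: 10.0
```

Request:
arm_command(steps=[[0,0,2,0,0,0],[0,0,3,0,0,0],[0,0,3,0,0,0]])

```text
time_s: 18.48
tcp_pos: [0.6116, 0.1901, 0.0294]
eef_rot: [[-0.252, 0.968, -0.0], [0.968, 0.252, -0.0], [-0.0, -0.0, -1.0]]
force: [-0.2, -0.3, -0.6]
width: 0.0634
gripper_force: 10.0
```

Request:
arm_command(steps=[[0,0,0,0,0,0],[0,0,0,0,0,0],[0,0,0,0,0,0],[0,0,-5,0,0,0],[0,0,-25,0,0,0],[0,0,-60,0,0,0],[0,0,-100,0,0,0],[0,0,-100,0,0,0]], claw=100)

```text
time_s: 19.48
tcp_pos: [0.6148, 0.1909, 0.1355]
eef_rot: [[-0.252, 0.968, 0.009], [0.968, 0.252, 0.004], [0.001, 0.009, -1.0]]
force: [0.8, 0.1, -1.1]
width: 0.0865
gripper_force: 0.0
```

```bash
python3 -c "
from h import *
plan((.468,-.3295,.13),10); plan((.468,-.3295,.13),-10)
s=viewer.capture('scene');t=viewer.capture('top')
a=crop(t,475,150,80,130,4.6);b=cv2.resize(s['color'][235:300,375:440],(400,400),interpolation=2)
b=np.vstack([b,np.zeros((a.shape[0]-400,400,3),np.uint8)])
cv2.imwrite('pics/c7.png',np.hstack([a,b]))"
```

```text
d [-466.6 -273.3    2.3] rot [ 0.184 -0.001  0.   ]
d [-466.6 -273.3    2.3] rot [-0.165 -0.001 -0.   ]
```

View pics/c7.png

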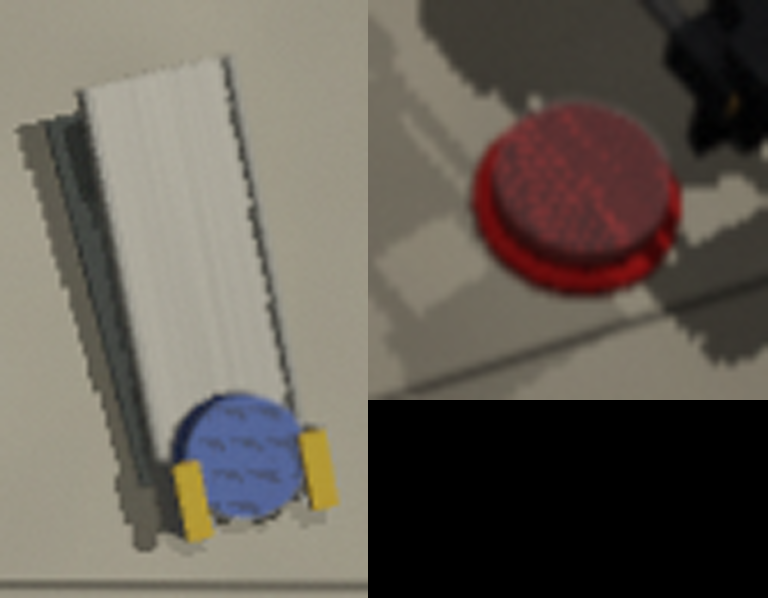

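Red sits centred on its stand. The blue dish is unchanged at the chute foot (crop (240,455)). Next I'll move above it with the tool tilted -10° so it is square to the chute floor.

```bash
python3 -c "
from h import *
plan((.4534,-.3331,.122),-10)"
```

```text
d [-466.4 -285.7    8.2] rot [-0.172 -0.001  0.   ]
```

Request:
arm_command(steps=[[-25,-15,0,0,0,0],[-70,-43,0,-0.02,0,0],[-120,-74,0,-0.04,0,0],[-170,-104,0,-0.06,0,0],[-220,-135,0,-0.08,0,0],[-270,-165,0,-0.1,0,0],[-320,-196,0,-0.12,0,0],[-370,-227,2,-0.14,0,0],[-420,-257,5,-0.16,0,0],[-466,-286,8,-0.173,0,0]])

```text
time_s: 20.82
tcp_pos: [0.451, -0.3343, 0.1209]
eef_rot: [[-0.252, 0.953, 0.166], [0.968, 0.248, 0.044], [0.001, 0.172, -0.985]]
force: [1.1, -1.0, -0.2]
width: 0.0873
gripper_force: 0.0
```

Request:
arm_command(steps=[[0,0,0,0,0,0],[0,0,0,0,0,0]])

```text
time_s: 21.08
tcp_pos: [0.452, -0.3322, 0.1206]
eef_rot: [[-0.252, 0.954, 0.165], [0.968, 0.248, 0.045], [0.002, 0.171, -0.985]]
force: [-0.1, 0.9, 0.4]
width: 0.0871
gripper_force: 0.0
```

```bash
python3 -c "
from h import *
plan((.4669,-.3296,.0431),-10)
s=viewer.capture('scene')
cv2.imwrite('pics/c8.png',crop(s,110,200,120,140,4))"
```

```text
d [-1.4  1.6 79. ] rot [-0.003 -0.002 -0.   ]
```

View pics/c8.png

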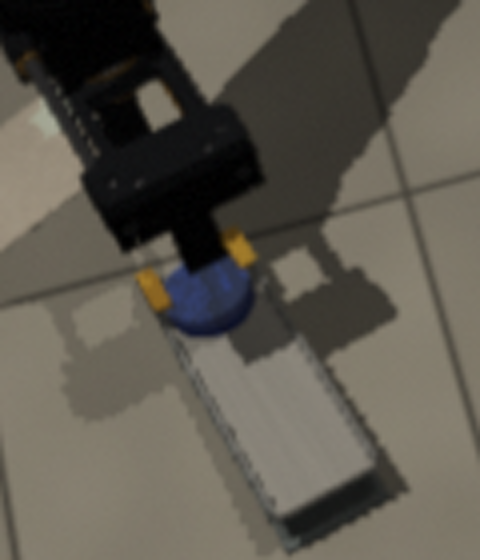

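The finger lines up between the lips at (150,285) and (240,248). I'm descending along the floor normal.

Request:
arm_command(steps=[[-1,1.5,12,0,0,0],[-1,1.5,30,0,0,0],[-1,1.5,48,0,0,0],[-1,1.5,62,0,0,0],[-1,1.5,70,0,0,0],[-1,1.5,75,0,0,0],[-1,1.5,77,0,0,0],[-1,1.5,77,0,0,0]])

```text
time_s: 22.12
tcp_pos: [0.4672, -0.3304, 0.0462]
eef_rot: [[-0.252, 0.953, 0.167], [0.968, 0.248, 0.043], [-0.0, 0.173, -0.985]]
force: [-0.1, 0.3, -0.2]
width: 0.087
gripper_force: 0.0
```

Request:
arm_command(steps=[[0,0,0,0,0,0],[0,0,0,0,0,0],[0,0,0,0,0,0],[0,0,0,0,0,0],[0,0,0,0,0,0],[0,0,0,0,0,0]], claw=40, grip_force=8)

```text
time_s: 22.88
tcp_pos: [0.4669, -0.3303, 0.046]
eef_rot: [[-0.252, 0.953, 0.167], [0.968, 0.248, 0.043], [0.0, 0.172, -0.985]]
force: [-0.3, 0.6, 1.1]
width: 0.0488
gripper_force: 8.0
```

Request:
arm_command(steps=[[0,2,-0.5,0,0,0],[0,7,-0.7,0,0,0],[0,14,-0.7,0,0,0],[0,21,-0.7,0,0,0],[0,28,-0.7,0,0,0],[0,34,-0.7,0,0,0],[0,36,-0.7,0,0,0],[0,36,-0.7,0,0,0]])

```text
time_s: 23.88
tcp_pos: [0.5012, -0.3213, 0.0528]
eef_rot: [[-0.252, 0.953, 0.166], [0.968, 0.249, 0.043], [0.0, 0.172, -0.985]]
force: [0.3, -0.3, -0.5]
width: 0.049
gripper_force: 8.0
```

Slid 36 mm and still gripped. I'm lifting it now.

Request:
arm_command(steps=[[0,0,-4,0,0,0],[0,0,-12,0,0,0],[0,0,-26,0,0,0],[0,0,-40,0,0,0],[0,0,-50,0,0,0],[0,0,-50,0,0,0]])

```text
time_s: 24.62
tcp_pos: [0.4934, -0.3239, 0.1034]
eef_rot: [[-0.252, 0.953, 0.169], [0.968, 0.249, 0.043], [-0.001, 0.174, -0.985]]
force: [-0.5, -0.3, -0.6]
width: 0.0483
gripper_force: 8.0
```

```bash
python3 -c "
from h import *
plan((.6387,-.1047,.09)); print(manip.read_state()['width'])
s=viewer.capture('scene')
cv2.imwrite('pics/c9.png',crop(s,110,200,120,140,4))"
```

```text
d [175.5 190.6  47.1] rot [0.175 0.001 0.   ]
0.048326009183165215
```

View pics/c9.png

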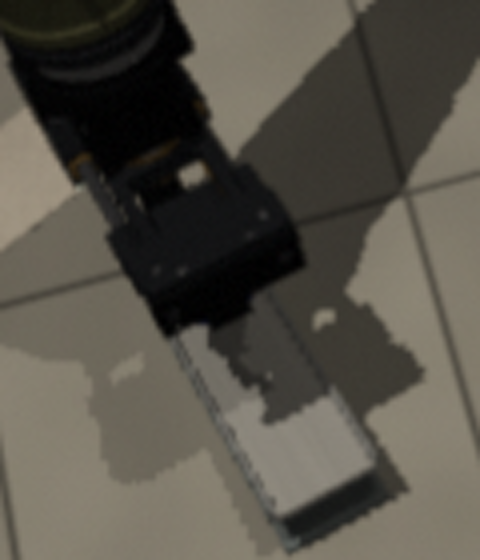

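The gripper still reads a 48.3 mm width, so the dish is in hand, though hidden from this camera. I'm levelling while crossing to the blue stand.

Request:
arm_command(steps=[[10,8,1,0.01,0,0],[32,30,5,0.03,0,0],[54,54,10,0.05,0,0],[76,79,16,0.07,0,0],[98,104,22,0.09,0,0],[120,129,29,0.11,0,0],[142,153,36,0.135,0,0],[162,175,43,0.16,0,0],[175,190,47,0.175,0,0],[175.5,190.6,47,0.175,0,0]])

```text
time_s: 25.92
tcp_pos: [0.6387, -0.1024, 0.0878]
eef_rot: [[-0.255, 0.967, -0.003], [0.967, 0.255, -0.0], [0.0, -0.003, -1.0]]
force: [-0.3, 0.5, -0.9]
width: 0.0482
gripper_force: 8.0
```

Request:
arm_command(steps=[[0,0,0,0,0,0],[0,0,0,0,0,0]])

```text
time_s: 26.18
tcp_pos: [0.6373, -0.1063, 0.0889]
eef_rot: [[-0.249, 0.968, -0.002], [0.968, 0.249, -0.001], [-0.0, -0.002, -1.0]]
force: [0.9, -0.5, -0.9]
width: 0.0485
gripper_force: 8.0
```

```bash
python3 -c "
from h import *
plan((.6387,-.1047,.034)); print(manip.read_state()['width'])
s=viewer.capture('scene')
cv2.imwrite('pics/c10.png',crop(s,240,240,110,110,5))"
```

```text
d [ 1.3  1.9 54.9] rot [-0.002  0.    -0.003]
0.04848117096708773
```

View pics/c10.png

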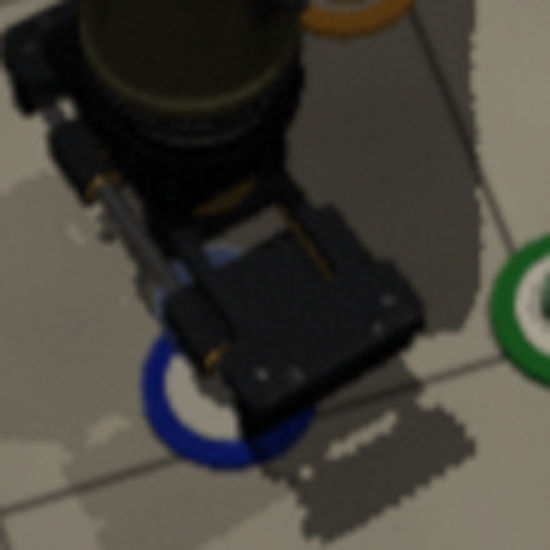

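The blue dish is visible in the gripper at (200,270), above the blue stand. I'm lowering it.

Request:
arm_command(steps=[[1,1,10,0,0,0],[1,1,25,0,0,0],[1,1,40,0,0,0],[1,1,50,0,0,0],[1,1,54,0,0,0],[1,1,55,0,0,0],[1,1,55,0,0,0]])

```text
time_s: 27.1
tcp_pos: [0.6391, -0.1032, 0.034]
eef_rot: [[-0.252, 0.968, -0.001], [0.968, 0.252, -0.001], [-0.0, -0.001, -1.0]]
force: [0.3, 0.2, 0.1]
width: 0.0489
gripper_force: 8.0
```

Request:
arm_command(steps=[[0,0,1,0,0,0],[0,0,2,0,0,0],[0,0,2,0,0,0]])

```text
time_s: 27.48
tcp_pos: [0.6387, -0.103, 0.0317]
eef_rot: [[-0.252, 0.968, -0.002], [0.968, 0.252, -0.0], [0.0, -0.002, -1.0]]
force: [-0.8, 1.2, -0.8]
width: 0.0487
gripper_force: 8.0
```

Request:
arm_command(steps=[[0,0,1,0,0,0],[0,0,1,0,0,0],[0,0,1,0,0,0]])

```text
time_s: 27.85
tcp_pos: [0.6388, -0.103, 0.0306]
eef_rot: [[-0.252, 0.968, -0.002], [0.968, 0.252, -0.0], [0.0, -0.002, -1.0]]
force: [-1.3, 0.1, -0.5]
width: 0.0485
gripper_force: 8.0
```

Request:
arm_command(steps=[[0,0,1,0,0,0],[0,0,1,0,0,0],[0,0,1,0,0,0]])

```text
time_s: 28.22
tcp_pos: [0.6388, -0.1031, 0.0296]
eef_rot: [[-0.252, 0.968, -0.002], [0.968, 0.252, -0.0], [0.0, -0.002, -1.0]]
force: [-0.4, 0.6, -0.5]
width: 0.0487
gripper_force: 8.0
```

Request:
arm_command(steps=[[0,0,1,0,0,0],[0,0,1,0,0,0],[0,0,1,0,0,0]])

```text
time_s: 28.6
tcp_pos: [0.6389, -0.1031, 0.0293]
eef_rot: [[-0.252, 0.968, -0.002], [0.968, 0.252, -0.0], [0.0, -0.002, -1.0]]
force: [-1.7, 0.9, 5.5]
width: 0.0486
gripper_force: 8.0
```

Contact at 5.5 N. I'm releasing, retreating and checking all four dishes.

Request:
arm_command(steps=[[0,0,0,0,0,0],[0,0,0,0,0,0],[0,0,0,0,0,0],[0,0,-5,0,0,0],[0,0,-25,0,0,0],[0,0,-60,0,0,0],[0,0,-100,0,0,0],[0,0,-140,0,0,0]], claw=100)

```text
time_s: 29.6
tcp_pos: [0.6393, -0.1032, 0.1716]
eef_rot: [[-0.252, 0.968, -0.0], [0.968, 0.252, -0.001], [-0.0, -0.0, -1.0]]
force: [1.2, 0.3, 0.3]
width: 0.0868
gripper_force: 0.0
```

Request:
arm_command(steps=[[40,-15,-10,0,0,0],[85,-30,-10,0,0,0],[130,-45,-10,0,0,0],[175,-60,-10,0,0,0],[220,-75,-10,0,0,0],[265,-85,-10,0,0,0],[300,-95,-10,0,0,0],[320,-100,-10,0,0,0],[320,-100,-10,0,0,0]])

```text
time_s: 30.72
tcp_pos: [0.4613, 0.1828, 0.1802]
eef_rot: [[-0.255, 0.967, -0.0], [0.967, 0.255, 0.001], [0.001, -0.0, -1.0]]
force: [0.2, -0.3, -0.3]
width: 0.0868
gripper_force: 0.0
```

```bash
python3 -c "
from h import *
s=viewer.capture('scene');t=viewer.capture('top')
cv2.imwrite('pics/c11.png',np.hstack([cv2.resize(t['color'][110:310,100:440],(680,400))]))
cv2.imwrite('pics/c11s.png',crop(s,255,205,200,140,4))"
```

```text
(no output)
```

View pics/c11s.png

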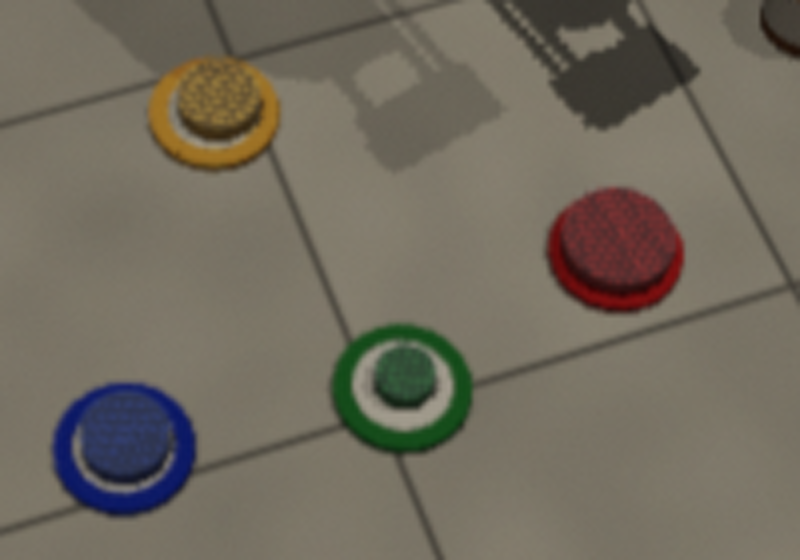

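View pics/c11.png

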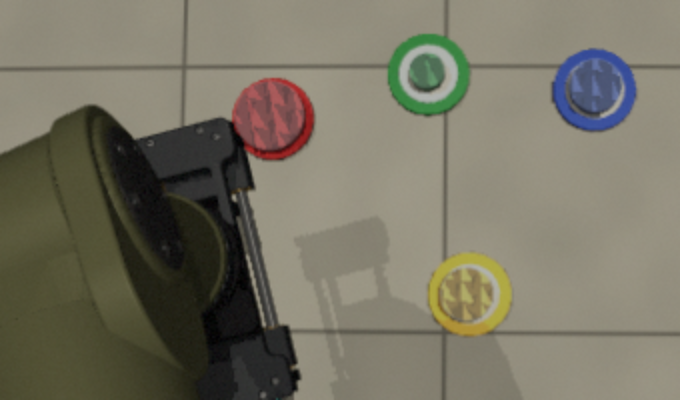

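Both pictures show all four dishes flat and near the middle of their own stands, within about 5 mm. The gripper touches nothing.

```bash
python3 -c "
from rig import job_done
print(job_done())"
```

```text
the job is handed in; nothing more can be done
None
```

I set all four dishes on the stands of their own colour, let go of them and handed the job in at about 31 s; the last pictures showed each one flat and within about 5 mm of its stand's centre, and the judge returned no verdict.

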